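# Set the microscope lamp's attenuator to the third click and open the shutter

### The arm

A 6-joint arm with a two-finger parallel gripper is mounted at the origin on the work surface. World frame = base frame: x ahead of the robot, y to its left, z up, the work surface at z = 0. Lengths are in m, angles in rad, forces in N, time in s.
With the tool pointing down it reaches from about 0.35 to 0.85 m from the base axis. Payload 8.1 kg.
Tool frame: the origin (TCP) lies between the finger pads; the fingertips stand 11 mm ahead of it and the grasp point (between the pads) lies 8 mm behind it; y points along the fingers, x is the direction in which the jaws open and shut, and the axes are right-handed (so a half turn about y gives the same grasp; the last joint's range is limited). The gripper opens to 93 mm and grips with 3 to 60 N. Pads are 15 mm wide; open, the fingers measure 128 mm over their backs; the gripper's body (75 mm by 188 mm) begins 65 mm behind the grasp point.
Start: joints at [-1.212, 0.13, 1.488, -0, 1.523, -0.085], TCP at [0.258, -0.542, 0.23] pointing down, gripper open.
Joint ranges: [-2.96, 2.96], [-0.89, 2.26], [0.02, 2.5], [-1.34, 4.48], [0, 2.73], [-2.66, 2.66]. Speed limits (rad/s): [2.39, 2.39, 2.79, 3.14, 3.14, 3.14].

### API

Orientations are given as a rotation vector (axis times angle).
In Python, from plant import readout, optics, robot gives the robot as it stands.
- The arm moves only by the shell command python3 -m creep 'ROWS' [FORCE]. ROWS is JSON, a list that holds one entry, the list of rows, each a list of 7 numbers: the closure, from 0 (fully open) to 1 (shut), then the shift along the tool's x, y, z in cm, then the turn, a rotation vector about the tool's x, y, z in degrees. In form: [[[grip, x, y, z, wx, wy, wz], ...]]. A call has exactly 8 rows; each row shifts and turns the pose as measured when the row begins, along the tool's axes as they then stand; what a row does not reach is not made up. A row lasts 1/10 s, in which the tool goes at most 50 mm and 8.59 degrees, less where a joint would pass 70% of its speed; a pose out of reach is approached as far as the arm can. A call is refused whole if a number of a shift passes 5 or a number of a turn 8.59, either way. A call with a gripper value outside its range is refused whole. The fingers move at their own pace and stop on an object; FORCE is the grip in N (left out, the last holds). Time passes only in rows, so rows that do not move let the fingers close, or fill a call up. It gives the time, the measured TCP pose, the force and the opening at its end, in the units of the state.
- readout.read_state(): the state, without advancing time (a new reading comes with each control period).
- optics.read_camera(name): name is "scene" or "top"; returns a dict with "frame" (420x560x3 uint8, red, green, blue), "depth" (420x560 float32, m along the optical axis (not along the pixel's ray), 0 where there is no reading), "intrinsics" (3x3 intrinsics, pixels), "R" (3x3) and "t" (3): a world point X has camera coordinates R X + t. Camera axes: x right, y down, z forward; pixel columns grow to the right and rows downward; lengths in m; the calibration is good to about 2 mm. A picture is of the moment at which its call begins.
- robot.close_job(): hands the job in, once; it reports no verdict.
The state is a dict: "t": time; "q": joint angles; "dq": joint speeds; "joint_torque": joint torques, N m; "tool_pos": TCP position; "orientation": TCP orientation; "force": force on the tool from outside, world axes, zero at the start; "wrist_torque": the same for the moment, N m; "opening": finger opening in m.
Only numpy, scipy, OpenCV 4.12 (cv2) and the standard library are available. Lean on these libraries where they do the work, as an engineer would, in place of code of your own. Each camera call takes 0.05 s, during which the arm holds its last target. There are 200 camera calls.

### The job

On the microscope's lamp box, push the black attenuator lever with a fingertip from its parked end along its slot, counting the clicks, and leave it seated in the third click, never letting it run on into the fourth. Then press the green shutter button down to its stop and let go, with the lever still in the third click. Push the lever from one side only, without pinching it, and leave the bottle, the jar and the tip box standing where they are.

Things in the scene. Friction and masses are not known exactly. Their poses are not given: they have to be found in the camera images.
- lamp: White lamp box fixed to the bench, 200 (x) x 260 (y) x 90 mm (z). Origin: centre of its underside; z up. The slot runs along its y at x = +20 mm on the flat top, y = -52 to +52 mm; parked end at -y. Five white bars beside the slot (x = 36 to 54 mm, longer click by click) mark the knob's middle at the five clicks: y = -17, -3, +11, +25, +39 mm.
- lever (a joint): Lever travel, m: 0 parked, growing to the lamp box's +y, end stop 0.086. Slides freely from 0 to 0.011 (starts within 0 to 0.010). Clicks hold it at 0.026, 0.040, 0.054 (third), 0.068, 0.082; once pushed 2 mm past a rib midway (0.019, 0.033, 0.047, 0.061, 0.075) it snaps ahead by itself into the next click. Friction about 1 N; leaving a click takes 4 to 6 N, falling to 1 N at the rib.
- knob_mid (a point): Centre of the lever's black knob, a block 24 mm across the slot (lamp box x), 18 mm along the slot (lamp box y), 22 mm high with a white line across its top; it spans 10 to 32 mm above the lamp box's top and this point is 21 mm above it. Axes as the lamp box's; it moves only along the lamp box's y.
- shutter (a joint): Travel of the green shutter button, m: 0 up, 0.006 fully down (about 5 N against its spring); it springs back when let go.
- shutter_top (a point): Centre of the top face of the round green button, 26 mm across, in a grey housing on the lamp box's top at x = -55 mm, y = +55 mm of the lamp box; pressed straight down.
- bottle_mid (a point): White plastic bottle with red label and cap, 62 mm across, 170 mm high, loose, standing on the bench beside the lamp box: leave alone. The point is half-way up.
- jar_mid (a point): Amber glass jar with blue cap, 64 mm across, 100 mm high, loose, standing on the bench beside the lamp box: leave alone. The point is half-way up.
- tipbox_mid (a point): Blue pipette-tip box with clear lid, 85 x 120 x 57 mm high, loose, lying on the bench on the robot's side of the lamp box: leave alone. The point is half-way up.

How it is judged:
On the way, in this order (a step that is already met when the one before it is completed fails the run):
1. the lever rests in the third click (value of joint lever between 0.051 and 0.057 m and velocity of joint lever below 0.01 m/s), for 0.2 s.
2. the shutter button is pressed down with the lever in the third click (value of joint lever between 0.051 and 0.057 m and value of joint shutter above 0.0045 m), for 0.02 s.
At the end, for the whole second after the job is handed in: The lever rests in the third click (0.054 m, within 3 mm), the shutter button is up again (within 1.5 mm), and bottle, jar and tip box stand within 20 mm of where they were, tilted less than 0.2 rad (value of joint lever between 0.051 and 0.057 m and value of joint shutter below 0.0015 m and distance of each of bottle_mid, jar_mid, tipbox_mid from where it was at the start of the episode below 0.02 m and angle between each of bottle_mid, jar_mid, tipbox_mid's own z axis and vertical below 0.2 rad); the robot touches nothing.
It fails at once if the lever runs on past the third click towards the fourth (beyond 0.0615 m) (value of joint lever above 0.0615 m).
It fails at once if the button is pressed (over 3 mm) while the lever is not in the third click (value of joint shutter above 0.003 m and not (value of joint lever between 0.051 and 0.057 m)).
It fails at once if the knob is pinched (over 4 N on opposite quarters of it at once) (contact force between each of lever_c0, lever_c3 and the fingers above 4 N or contact force between each of lever_c1, lever_c2 and the fingers above 4 N).
It fails at once if the bottle, the jar or the tip box is moved over 20 mm, lifted or tipped (not (distance of each of bottle_mid, jar_mid, tipbox_mid from where it was at the start of the episode below 0.02 m and angle between each of bottle_mid, jar_mid, tipbox_mid's own z axis and vertical below 0.2 rad)).
It also fails if it takes over 51 s, if anything falls off the work surface, if the arm or the gripper's body presses on something with over 40 N, if the wrist force passes 120 N, or if a joint passes its speed limit or range.

## Working session

There is one attempt and no reset: what is moved stays moved. The work goes in short steps, Python scripts to look and compute and a shell command to move; the robot and the scene stay as the last step left them, time stands still between calls to the robot, and variables do not carry over. Pictures are saved under pics/ and viewed, about 8 in all and at most 12, crops included, and the job is handed in when it is done.

```bash
mkdir -p pics; ls
python3 - <<'E'
from plant import readout, optics
import cv2, numpy as np
s=readout.read_state(); print({k:np.round(v,3).tolist() for k,v in s.items()})
for n in("top","scene"):
    c=optics.read_camera(n); cv2.imwrite(f"pics/{n}0.png",c["frame"][:,:,::-1]); np.savez(f"{n}0.npz",**c)
    print(n,np.round(c["intrinsics"],1).tolist(),np.round(c["R"],3).tolist(),np.round(c["t"],3).tolist())
E
```

```text
pics
{'t': 0.0, 'q': [-1.212, 0.131, 1.489, -0.0, 1.523, -0.085], 'dq': [-0.0, 0.001, -0.002, 0.0, -0.001, -0.0], 'joint_torque': [0.001, -55.983, -49.176, 0.077, 0.035, -0.0], 'tool_pos': [0.257, -0.541, 0.229], 'orientation': [-1.386, 0.877, -0.875], 'force': [0.36, -1.043, 0.668], 'wrist_torque': [-0.021, 0.032, 0.015], 'opening': 0.093}
top [[432.6, 0.0, 286.9], [0.0, 432.6, 213.4], [0.0, 0.0, 1.0]] [[-0.013, -1.0, -0.007], [-0.987, 0.014, -0.161], [0.161, 0.005, -0.987]] [0.051, 0.558, 0.909]
scene [[544.7, 0.0, 270.2], [0.0, 544.7, 204.0], [0.0, 0.0, 1.0]] [[0.333, 0.943, 0.009], [0.642, -0.22, -0.735], [-0.691, 0.25, -0.678]] [-0.232, -0.281, 1.543]
```

View pics/top0.png

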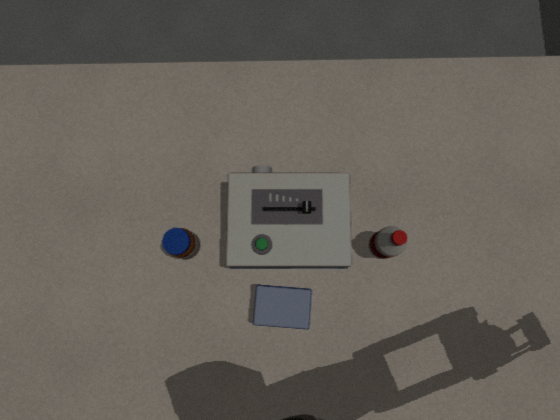

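View pics/scene0.png

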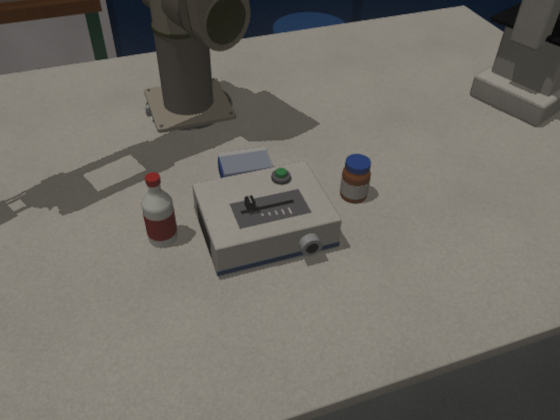

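The top view shows the lamp box at (228–350, 173–268) with the slot running along image x. The knob is at (307,207), the button at (262,244), the bottle at (390,242), the jar at (178,240) and the tip box at (283,307). In the scene view the knob is at about (250,203) and the button at about (281,174).

```bash
cat > h.py <<'E'
import numpy as np, cv2
def cloud(c):
    K,R,t,d=c["intrinsics"],c["R"],c["t"],c["depth"]
    v,u=np.mgrid[:d.shape[0],:d.shape[1]]
    P=np.stack([(u-K[0,2])/K[0,0]*d,(v-K[1,2])/K[1,1]*d,d],-1)
    return (P-t)@R
def ray(c,uv,z):
    K,R,t=c["intrinsics"],c["R"],c["t"]
    o=-R.T@t; w=R.T@np.linalg.inv(K)@np.array([uv[0],uv[1],1.])
    return o+w*(z-o[2])/w[2]
def lamp(c):
    P=cloud(c); m=(abs(P[...,2]-.09)<.006)&(c["depth"]>0)
    m=cv2.morphologyEx(m.astype(np.uint8),cv2.MORPH_CLOSE,np.ones((25,25)))
    n,l,st,ce=cv2.connectedComponentsWithStats(m)
    i=1+np.argmax(st[1:,4]); v,u=np.nonzero(l==i)
    q=np.array([ray(c,(a,b),.09)[:2] for a,b in zip(u,v)],np.float32)
    return cv2.minAreaRect(q)
E
python3 - <<'E'
from h import *
for n in("top","scene"):
    c=dict(np.load(n+"0.npz")); P=cloud(c); print(n,"lamp",lamp(c))
    f=c["frame"].astype(int); r,g,b=f[...,0],f[...,1],f[...,2]
    m=(g>1.5*r)&(g>1.3*b)&(g>50)&(P[...,2]>.07)
    v,u=np.nonzero(m); print("green",u.mean(),v.mean(),m.sum(),np.median(P[m],0), ray(c,(u.mean(),v.mean()),np.median(P[m][:,2])))
    k=(P[...,2]>.108)&(P[...,2]<.14)&(abs(P[...,0]-.56)<.16)&(abs(P[...,1]+.02)<.14)&~m&(f.sum(-1)<200)
    v,u=np.nonzero(k); print("knob",u.mean(),v.mean(),k.sum(),P[k].min(0),P[k].max(0),np.median(P[k],0))
    for nm,m in (("bottle",(r>2*g)&(r>80)),("blue",(b>1.3*r)&(P[...,2]>.03)&(P[...,0]>.3)&(P[...,0]<.8))):
        m=m.astype(np.uint8); N,l,st,ce=cv2.connectedComponentsWithStats(m)
        for i in range(1,N):
            if st[i,4]>40: q=P[l==i]; print(nm,st[i].tolist(),np.percentile(q,3,0).round(3),np.percentile(q,97,0).round(3))
c=dict(np.load("top0.npz"))
cv2.imwrite("pics/topc.png",cv2.resize(c["frame"][165:275,220:360,::-1],None,fx=5,fy=5,interpolation=cv2.INTER_CUBIC))
E
```

```text
top lamp ((0.5397292375564575, -0.0017282813787460327), (0.34430181980133057, 0.19743676483631134), 89.2219467163086)
green 261.31404958677683 243.40495867768595 121 [0.48750177 0.09611572 0.11286762] [0.48687461 0.09556502 0.11286762]
knob 353.6136363636364 228.4659090909091 264 [ 0.46217315 -0.15964545  0.10808378] [0.57222339 0.10866189 0.13974001] [ 0.49714128 -0.14543626  0.12214246]
bottle [393, 230, 14, 15, 160] [ 0.478 -0.181  0.168] [ 0.501 -0.158  0.173]
blue [162, 228, 28, 27, 600] [0.471 0.248 0.094] [0.52  0.297 0.104]
blue [256, 238, 11, 12, 67] [0.476 0.086 0.111] [0.496 0.106 0.115]
blue [257, 285, 54, 13, 72] [ 0.381 -0.004  0.042] [0.404 0.107 0.057]
scene lamp ((0.5482819080352783, 0.04216138273477554), (0.2839928865432739, 0.20431500673294067), 89.09894561767578)
green 280.42528735632186 172.44827586206895 87 [0.4932617  0.09387104 0.11132375] [0.49282169 0.09390101 0.11132375]
knob 250.77570093457945 201.90654205607476 107 [ 0.49980178 -0.00607173  0.10809006] [0.57776979 0.10389298 0.12430806] [0.57115819 0.00099209 0.11936776]
bottle [145, 173, 14, 9, 105] [ 0.476 -0.182  0.166] [ 0.504 -0.159  0.172]
blue [345, 154, 26, 20, 408] [0.476 0.247 0.088] [0.526 0.297 0.102]
blue [218, 157, 7, 20, 51] [ 0.316 -0.004  0.03 ] [0.386 0.003 0.05 ]
```

View pics/topc.png

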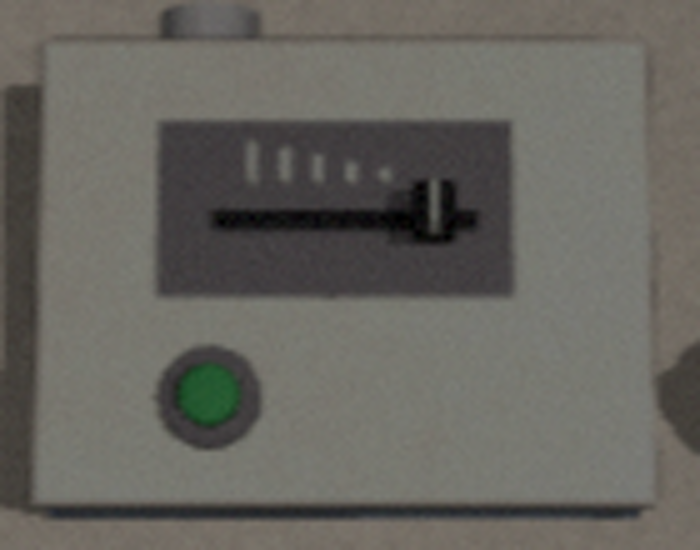

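The crop (5×, offset 220,165) shows the box corners at (47,42), (647,40), (655,503) and (33,503), and the slot ends at (211,219) and (476,219). The bars sit at x=253 to 386, the knob's white line at (434,205), and the button at (209,394).

Run:
```python
from h import *
c=dict(np.load("top0.npz"))
f=lambda x,y,z: ray(c,(220+(x+.5)/5-.5,165+(y+.5)/5-.5),z)[:2].round(4)
C=np.array([f(*p,.09) for p in((47,42),(647,40),(655,503),(33,503))]);print(C,C.mean(0), (C[0]-C[1]),C[3]-C[2])
S=[f(*p,.09) for p in((211,219),(476,219))];print("slot",S,np.mean(S,0))
print("bars",[f(x,180,.09)[1] for x in(253,286,319,352,386)])
print("knob line",f(434,205,.122), "knob box",f(413,211,.122),f(457,211,.122))
print("btn",f(209,394,.112))
c=dict(np.load("scene0.npz"))
cv2.imwrite("pics/scc.png",cv2.resize(c["frame"][155:275,185:345,::-1],None,fx=5,fy=5,interpolation=cv2.INTER_CUBIC))
from plant import readout
from scipy.spatial.transform import Rotation as R
print(R.from_rotvec(readout.read_state()["orientation"]).as_matrix().round(3))
```

```text
[[ 0.6407  0.1656]
 [ 0.6377 -0.0906]
 [ 0.4415 -0.0867]
 [ 0.445   0.1697]] [0.541225 0.0395  ] [0.003  0.2562] [0.0035 0.2564]
slot [array([0.5629, 0.0958]), array([ 0.5613, -0.0158])] [0.5621 0.04  ]
bars [np.float64(0.0779), np.float64(0.064), np.float64(0.0501), np.float64(0.0361), np.float64(0.0218)]
knob line [0.5617 0.003 ] knob box [0.5594 0.0116] [ 0.5591 -0.0063]
btn [0.487  0.0954]
[[ 0.429 -0.001  0.903]
 [-0.903  0.002  0.429]
 [-0.002 -1.     0.   ]]
```

View pics/scc.png

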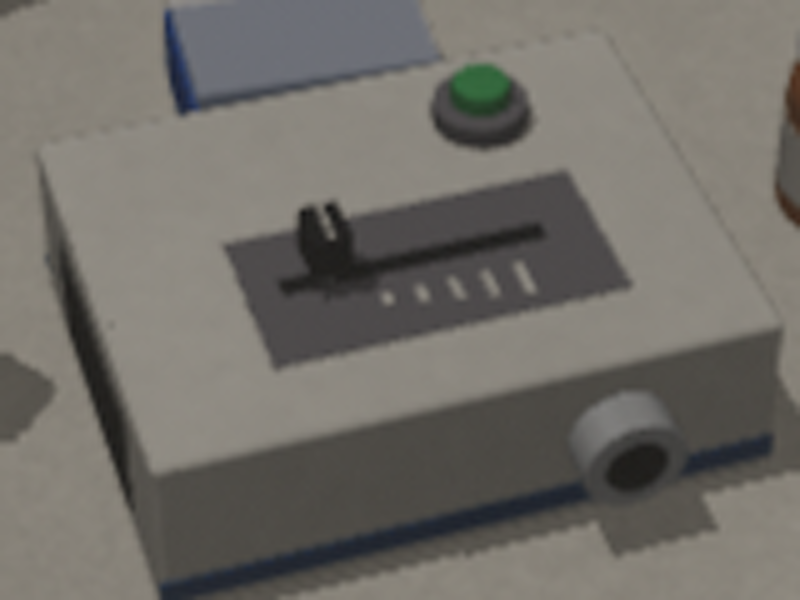

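The lamp centre is at about (0.541, 0.040) with yaw about −0.7°. The knob is at y≈0.003, so travel is about 6–7 mm. In the third click the knob should be at y≈0.0505 with its rear face at y≈0.0415. Next I close the jaws and turn so that tool x lies along world x.

```bash
python3 -m creep '[[[1,0,0,0,0,-8.2,0],[1,0,0,0,0,-8.2,0],[1,0,0,0,0,-8.2,0],[1,0,0,0,0,-8.2,0],[1,0,0,0,0,-8.2,0],[1,0,0,0,0,-8.2,0],[1,0,0,0,0,-8.2,0],[1,0,0,0,0,-8.2,0]]]' 20
```

```text
t: 0.9
tool_pos: [0.2565, -0.5388, 0.2235]
orientation: [-1.56, -0.045, 0.05]
force: [-1.1, -0.1, -0.8]
opening: 0.0336
```

```bash
python3 -m creep '[[[1,2,0,3,0,-3,0],[1,2,0,3,0,0,0],[1,2,0,3,0,0,0],[1,2,0,3,0,0,0],[1,2,0,3,0,0,0],[1,2,0,3,0,0,0],[1,2,0,3,0,0,0],[1,2,0,3,0,0,0]]]'; python3 -m creep '[[[1,2,0,3,0,0,0],[1,2,0,3,0,0,0],[1,2,0,3,0,0,0],[1,2,0,3,0,0,0],[1,2,0,3,0,0,0],[1,2,0,3,0,0,0],[1,1,0,1,0,0,0],[1,0,0,0,0,0,0]]]'
python3 - <<'E'
from plant import readout
from scipy.spatial.transform import Rotation as R
print(R.from_rotvec(readout.read_state()["orientation"]).as_matrix().round(3))
E
```

```text
t: 1.7
tool_pos: [0.3887, -0.2749, 0.2209]
orientation: [-1.553, -0.083, 0.095]
force: [0.8, -0.2, 0.4]
opening: 0.0005
t: 2.5
tool_pos: [0.4986, -0.058, 0.2206]
orientation: [-1.55, -0.084, 0.101]
force: [-0.0, -0.7, 0.3]
opening: 0.0006
[[ 0.993 -0.012 -0.118]
 [ 0.118  0.018  0.993]
 [-0.01  -1.     0.019]]
```

```bash
python3 -m creep '[[[1,0,0,0,0,7.5,0],[1,2,0,0,0,0,0],[1,2,0,0,0,0,0],[1,2,0,0,0,0,0],[1,0.5,2,0,0,0,0],[1,0,2,0,0,0,0],[1,0,2,0,0,0,0],[1,0,0,0,0,0,0]]]'
python3 - <<'E'
from plant import readout,optics
from scipy.spatial.transform import Rotation as R
import cv2,numpy as np
s=readout.read_state();print(s["tool_pos"],R.from_rotvec(s["orientation"]).as_matrix().round(3))
for n in("top","scene"):
    c=optics.read_camera(n);np.savez(n+"1.npz",**c)
    u,v,w,h=(220,165,140,110) if n=="top" else (185,125,160,150)
    if n=="scene": cv2.imwrite(f"pics/{n}1.png",cv2.resize(c["frame"][v:v+h,u:u+w,::-1],None,fx=4,fy=4,interpolation=cv2.INTER_CUBIC))
E
```

```text
t: 3.3
tool_pos: [0.5611, -0.0701, 0.1564]
orientation: [-1.557, 0.032, -0.006]
force: [-0.2, 0.2, -1.5]
opening: 0.0006
[ 0.56114144 -0.07008556  0.15635461] [[ 1.    -0.016  0.024]
 [-0.024  0.014  1.   ]
 [-0.017 -1.     0.013]]
```

View pics/scene1.png

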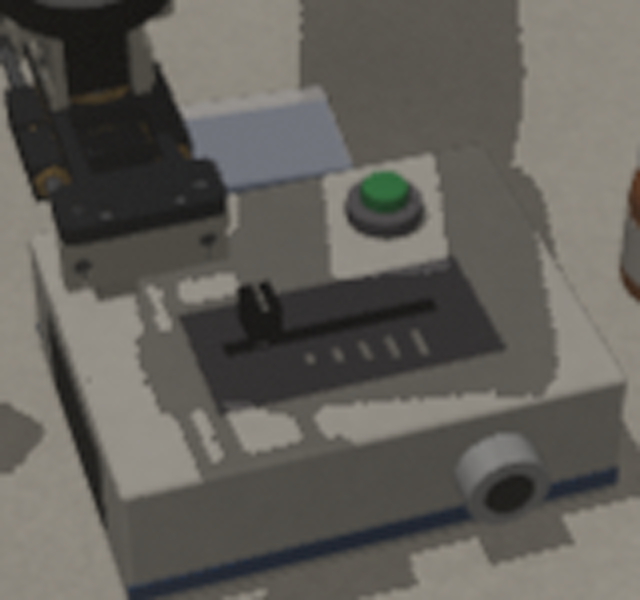

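The fingers' light lower block is at (60–230, 180–290) in the 4× crop and the knob is at (260,310). I'll project the tip position to check this.

Run:
```python
from h import *
c=dict(np.load("scene1.npz")); P=cloud(c)
for X in([.561,-.07,.145],[.561,-.07,.229],[.578,-.0625,.145],[.578,-.0775,.145],[.578,-.07,.2]):
    p=c["R"]@X+c["t"]; uv=c["intrinsics"]@p/p[2]; print(X,((uv[:2]-[185,125])*4).round(), p[2])
for x,y in((80,270),(140,260),(200,255),(140,215),(220,200),(140,280)): print(x,y,P[125+y//4,185+x//4].round(3))
c=dict(np.load("top1.npz"));cv2.imwrite("pics/top1.png",cv2.resize(c["frame"][150:290,200:380,::-1],None,fx=4,fy=4,interpolation=cv2.INTER_CUBIC))
```

```text
[0.561, -0.07, 0.145] [110. 292.] 1.0392237503815482
[0.561, -0.07, 0.229] [ 99. 153.] 0.98224457621268
[0.578, -0.0625, 0.145] [135. 311.] 1.029359639300944
[0.578, -0.0775, 0.145] [104. 318.] 1.0256023772113072
[0.578, -0.07, 0.2] [112. 226.] 0.9901732156455572
80 270 [ 0.648 -0.1    0.241]
140 260 [ 0.65  -0.075  0.24 ]
200 255 [ 0.651 -0.049  0.238]
140 215 [ 0.656 -0.075  0.272]
220 200 [ 0.659 -0.042  0.271]
140 280 [ 0.496 -0.04   0.089]
```

View pics/top1.png

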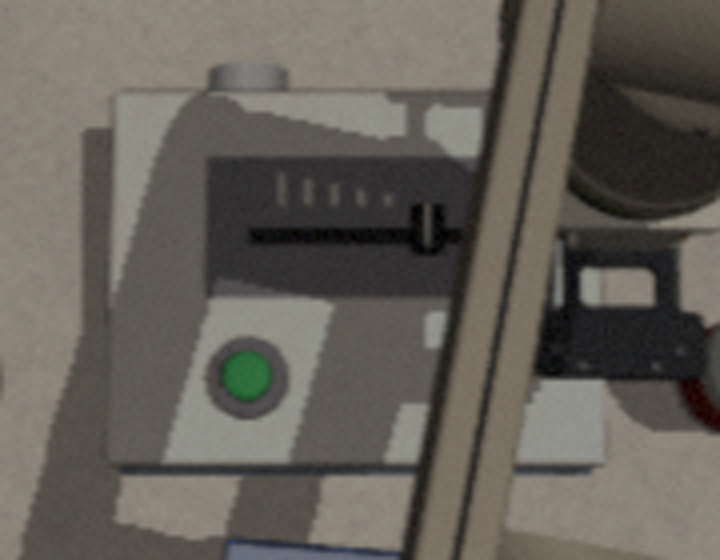

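The block is the gripper body's front, at the height the TCP predicts. It hides the fingers, so the TCP readout is consistent. I go down to tip height z≈0.105, still short of the knob.

```bash
python3 -m creep '[[[1,0,2,1,0,0,0],[1,0,1,1,0,0,0],[1,0,0.8,1,0,0,0],[1,0,0.4,0.5,0,0,0],[1,0,0,0.2,0,0,0],[1,0,0,0,0,0,0],[1,0,0,0,0,0,0],[1,0,0,0,0,0,0]]]'
```

```text
t: 4.2
tool_pos: [0.5678, -0.0332, 0.1253]
orientation: [-1.561, 0.02, -0.019]
force: [0.3, -0.1, -0.9]
opening: 0.0004
```

```bash
python3 -m creep '[[[1,-0.4,0.6,0,0,0,0],[1,-0.2,0.3,0,0,0,0],[1,0,0.2,0.2,0,0,0],[1,0,0,0.3,0,0,0],[1,0,0,0.3,0,0,0],[1,0,0,0.3,0,0,0],[1,0,0,0.2,0,0,0],[1,0,0,0,0,0,0]]]'
```

```text
t: 5.0
tool_pos: [0.5617, -0.0193, 0.1138]
orientation: [-1.561, 0.02, -0.02]
force: [-0.1, -1.2, 0.3]
opening: 0.0003
```

```bash
python3 -m creep '[[[1,0,0,0.25,0,0,0],[1,0,0,0.25,0,0,0],[1,0,0,0.25,0,0,0],[1,0,0,0.25,0,0,0],[1,0,0,0.25,0,0,0],[1,0,0,0.25,0,0,0],[1,0,0,0.25,0,0,0],[1,0,0,0.25,0,0,0]]]'
cat > look.py <<'E'
import sys; from h import *; from plant import optics,readout
n=sys.argv[1]; s=readout.read_state(); print(s["tool_pos"].__class__ and np.round(s["tool_pos"],4),np.round(s["force"],1))
c=optics.read_camera("top"); np.savez(f"top{n}.npz",**c)
f=c["frame"].astype(int); P=cloud(c)
# dark knob pixels in depth band
k=(P[...,2]>.108)&(P[...,2]<.135)&(abs(P[...,0]-.562)<.015)&(P[...,1]>-.03)&(P[...,1]<.1)
v,u=np.nonzero(k); q=[ray(c,(a,b),.122)[1] for a,b in zip(u,v)]
if q: print("knob px",k.sum(),"y range",np.min(q).round(4),np.max(q).round(4),"mid",np.round((np.min(q)+np.max(q))/2,4))
cv2.imwrite(f"pics/top{n}.png",cv2.resize(c["frame"][150:290,200:380,::-1],None,fx=4,fy=4,interpolation=cv2.INTER_CUBIC))
E
python3 look.py 2
```

```text
t: 5.8
tool_pos: [0.5621, -0.0029, 0.1141]
orientation: [-1.569, 0.022, -0.021]
force: [0.4, -2.9, 0.1]
opening: 0.0003
[ 0.5621 -0.0029  0.1141] [ 0.4 -2.9  0.1]
```

```bash
python3 -m creep '[[[1,0,0,0.2,0,0,0],[1,0,0,0.2,0,0,0],[1,0,0,0.2,0,0,0],[1,0,0,0.2,0,0,0],[1,0,0,0.2,0,0,0],[1,0,0,0.2,0,0,0],[1,0,0,0,0,0,0],[1,0,0,0,0,0,0]]]';  python3 -m creep '[[[1,0,0,0.2,0,0,0],[1,0,0,0.2,0,0,0],[1,0,0,0.2,0,0,0],[1,0,0,0.2,0,0,0],[1,0,0,0.2,0,0,0],[1,0,0,0,0,0,0],[1,0,0,0,0,0,0],[1,0,0,0,0,0,0]]]'
```

```text
t: 6.65
tool_pos: [0.5624, 0.0087, 0.1142]
orientation: [-1.572, 0.022, -0.021]
force: [-0.3, -2.6, 0.8]
opening: 0.0006
t: 7.45
tool_pos: [0.5626, 0.0191, 0.1143]
orientation: [-1.574, 0.022, -0.02]
force: [-0.7, -2.7, 0.3]
opening: 0.0005
```

Run:
```python
from h import *; from plant import optics
c=optics.read_camera("scene"); np.savez("scene3.npz",**c)
cv2.imwrite("pics/scene3.png",cv2.resize(c["frame"][125:275,185:345,::-1],None,fx=4,fy=4,interpolation=cv2.INTER_CUBIC))
```

```text
(no output)
```

View pics/scene3.png

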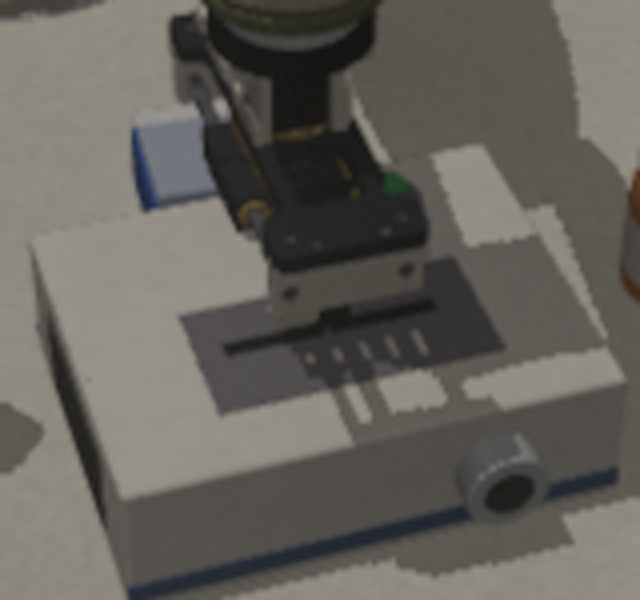

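The knob's foot shows just below the gripper body at about (335,320), spanning roughly 320–350. I'll convert this to a world y.

Run:
```python
from h import *
c=dict(np.load("scene3.npz"))
for u in (320,335,350):
  print(u,[ray(c,(185+u/4-.4,125+v/4-.4),.10).round(4)[:2].tolist() for v in (315,322,328)])
for y in (.0235,.0365,.0505):
  for dy in(-.009,.009):
    p=c["R"]@[.574,y+dy,.10]+c["t"]; uv=c["intrinsics"]@p/p[2]; print(y,dy,((uv[:2]-[185,125])*4+1.5).round())
print(c["frame"][200:212,260:282].sum(-1))
```

```text
320 [[0.5614, 0.0349], [0.5663, 0.0332], [0.5705, 0.0318]]
335 [[0.5639, 0.042], [0.5688, 0.0403], [0.5729, 0.0389]]
350 [[0.5663, 0.0492], [0.5712, 0.0474], [0.5754, 0.046]]
0.0235 -0.009 [289. 340.]
0.0235 0.009 [324. 332.]
0.0365 -0.009 [314. 334.]
0.0365 0.009 [348. 326.]
0.0505 -0.009 [341. 328.]
0.0505 0.009 [374. 320.]
[[224 221 221 221 224 222 222 221 221 223 212 192 197 197 189 179 170 168
  154 152 151 153]
 [224 224 222 221 220 216 202 189 180 174 157 119 145 157 155 148 155 150
  150 148 139 131]
 [225 222 223 221 208 165 134 112  94  83  79  81 111 152 152 145 134 131
  126 123 106  95]
 [219 220 217 219 189  78  82  79  79  81  75  78  99 131 122 120  98  93
   84  76  79  77]
 [218 217 218 210 162  79  78  82  78  74  77  81  80  90  79  80  79  78
   81  76  75  83]
 [204 197 183 160 102  82  79  78  79  78  79  74  80  82  81  80  81  90
   95 100 121 124]
 [155 140 110  96  79  81  93  98  84  82  80  80  86  95 102 110 119 127
  131 137 152 149]
 [ 92  85  82  83  87  90 120 120 100  99 108 123 124 132 137 147 152 152
  153 150 153 153]
 [ 90  86  90  87  96 112 135 140 126 131 137 154 155 152 155 154 152 154
  153 154 152 162]
 [ 99 105 124 125 134 136 146 155 153 152 154 154 152 155 151 152 149 151
  151 152 162 205]
 [134 143 154 152 152 155 153 151 153 155 151 150 158 153 178 207 176 152
  153 155 163 211]
 [158 155 155 158 157 156 154 158 173 175 154 155 154 150 189 248 226 178
  153 153 151 180]]
```

The knob is in click 2. One more slow 12 mm should snap it into the third.

```bash
python3 -m creep '[[[1,0,0,0.2,0,0,0],[1,0,0,0.2,0,0,0],[1,0,0,0.2,0,0,0],[1,0,0,0.2,0,0,0],[1,0,0,0.15,0,0,0],[1,0,0,0.15,0,0,0],[1,0,0,0,0,0,0],[1,0,0,0,0,0,0]]]'
```

```text
t: 8.3
tool_pos: [0.5629, 0.03, 0.1144]
orientation: [-1.575, 0.022, -0.021]
force: [0.2, 0.1, -0.3]
opening: 0.0002
```

Force fell to zero, so the knob snapped ahead. I back off and look.

```bash
python3 -m creep '[[[1,0,0,-0.5,0,0,0],[1,0,0,-1,0,0,0],[1,0,0,-1.5,0,0,0],[1,0,-1,-1.5,0,0,0],[1,0,-1.5,-1,0,0,0],[1,0,-1.5,0,0,0,0],[1,0,-1,0,0,0,0],[1,0,0,0,0,0,0]]]'; python3 look.py 4
```

```text
t: 9.1
tool_pos: [0.562, -0.0312, 0.1709]
orientation: [-1.575, 0.022, -0.025]
force: [-0.0, 1.3, 0.1]
opening: 0.0004
[ 0.562  -0.0312  0.1709] [-0.   1.3  0.1]
knob px 1 y range 0.0586 0.0586 mid 0.0586
```

View pics/top4.png

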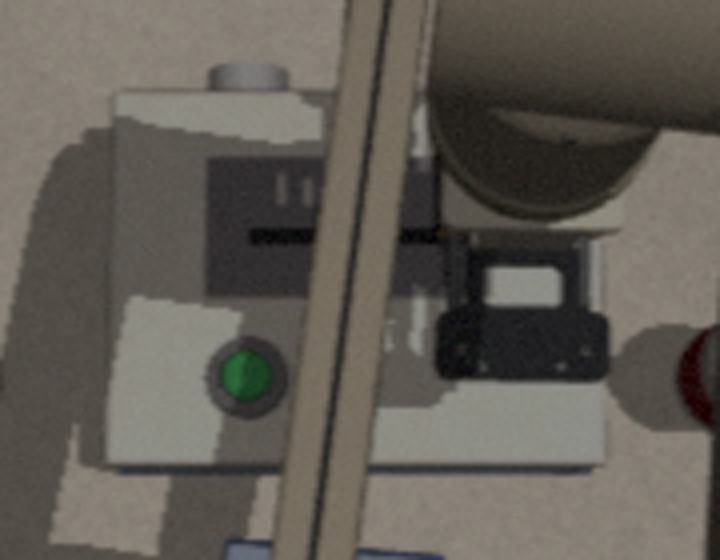

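The knob is hidden behind the cable strip. I'll move over the button and check from the scene camera.

```bash
python3 -m creep '[[[1,-1,0,1.8,0,0,0],[1,-1.2,0,2,0,0,0],[1,-1.2,0,2,0,0,0],[1,-1.2,0,2,0,0,0],[1,-1.2,0,2,0,0,0],[1,-1,0,1.5,0,0,0],[1,-0.5,0,1,0,0,0],[1,0,0,0,0,0,0]]]'; python3 look.py 5
python3 - <<'E'
from h import *; from plant import optics
c=optics.read_camera("scene"); np.savez("scene5.npz",**c)
for y in (.0505,.0645):
  for dy in(-.009,.009):
    p=c["R"]@[.574,y+dy,.10]+c["t"]; uv=c["intrinsics"]@p/p[2]; print(y,dy,((uv[:2]-[185,125])*4+1.5).round())
cv2.imwrite("pics/scene5.png",cv2.resize(c["frame"][125:275,185:345,::-1],None,fx=4,fy=4,interpolation=cv2.INTER_CUBIC))
E
```

```text
t: 9.95
tool_pos: [0.4877, 0.1016, 0.1664]
orientation: [-1.574, 0.022, -0.018]
force: [0.1, -0.8, 0.6]
opening: 0.0006
[0.4877 0.1016 0.1664] [ 0.1 -0.8  0.6]
0.0505 -0.009 [341. 328.]
0.0505 0.009 [374. 320.]
0.0645 -0.009 [367. 322.]
0.0645 0.009 [401. 314.]
```

View pics/scene5.png

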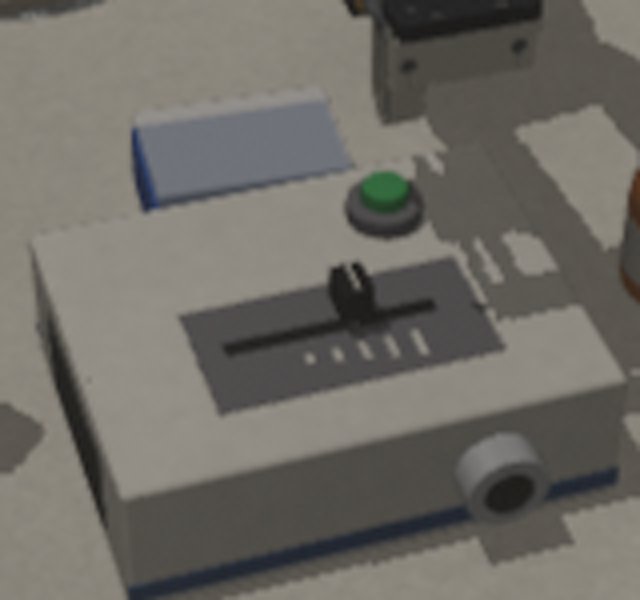

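The knob's foot spans about (342–375, 322), matching the third-click prediction of (341–374). The button at (385,190) is up. I shift −6 mm in y and descend to just above the button.

```bash
python3 -m creep '[[[1,0,0,-0.4,0,0,0],[1,0,0,-0.2,0,0,0],[1,0,1,0,0,0,0],[1,0,1,0,0,0,0],[1,0,0.8,0,0,0,0],[1,0,0.5,0,0,0,0],[1,0,0.2,0,0,0,0],[1,0,0,0,0,0,0]]]'
```

```text
t: 10.85
tool_pos: [0.4885, 0.0906, 0.1268]
orientation: [-1.576, 0.027, -0.02]
force: [-0.4, 0.7, -0.8]
opening: 0.0005
```

```bash
python3 -m creep '[[[1,0,0,0.4,0,0,0],[1,0,0,0,0,0,0],[1,0,0.2,0,0,0,0],[1,0,0.2,0,0,0,0],[1,0,0.2,0,0,0,0],[1,0,0.1,0,0,0,0],[1,0,0,0,0,0,0],[1,0,0,0,0,0,0]]]'
```

```text
t: 11.65
tool_pos: [0.4896, 0.0954, 0.1212]
orientation: [-1.575, 0.025, -0.022]
force: [-1.2, -0.1, 2.6]
opening: 0.0005
```

```bash
python3 -m creep '[[[1,0,0.15,0,0,0,0],[1,0,0.15,0,0,0,0],[1,0,0.15,0,0,0,0],[1,0,0,0,0,0,0],[1,0,0,0,0,0,0],[1,0,0,0,0,0,0],[1,0,0,0,0,0,0],[1,0,0,0,0,0,0]]]'
```

```text
t: 12.45
tool_pos: [0.4898, 0.0955, 0.1175]
orientation: [-1.575, 0.024, -0.022]
force: [-2.5, -0.3, 4.8]
opening: 0.0006
```

Force is rising along the spring, and about 5 N corresponds to near full travel. I go on until it clearly stops.

```bash
python3 -m creep '[[[1,0,0.15,0,0,0,0],[1,0,0.15,0,0,0,0],[1,0,0.15,0,0,0,0],[1,0,0,0,0,0,0],[1,0,0,0,0,0,0],[1,0,0,0,0,0,0],[1,0,0,0,0,0,0],[1,0,0,0,0,0,0]]]'
```

```text
t: 13.25
tool_pos: [0.49, 0.0955, 0.1178]
orientation: [-1.575, 0.024, -0.022]
force: [-1.9, -1.4, 4.1]
opening: 0.0005
```

The arm no longer advances, so it may be at the stop. I press with a sustained push to confirm from the force.

```bash
python3 -m creep '[[[1,0,0.1,0,0,0,0],[1,0,0.2,0,0,0,0],[1,0,0.2,0,0,0,0],[1,0,0.2,0,0,0,0],[1,0,0.2,0,0,0,0],[1,0,0.2,0,0,0,0],[1,0,0.2,0,0,0,0],[1,0,0.2,0,0,0,0]]]'
```

```text
t: 14.05
tool_pos: [0.4902, 0.0955, 0.1169]
orientation: [-1.576, 0.024, -0.022]
force: [-12.5, -1.1, 23.7]
opening: 0.0005
```

It hit a firm stop (24 N) at tip z≈0.106, about 6 mm below the button's rest height, so it is fully down. I release, lift, back away and check.

```bash
python3 -m creep '[[[1,0,-0.5,0,0,0,0],[1,0,-1,0,0,0,0],[1,0,-2,0,0,0,0],[1,0,-2,0,0,0,0],[1,0,-2,0,0,0,0],[1,0,-2,0,0,0,0],[1,0,-1,0,0,0,0],[1,0,0,0,0,0,0]]]'
python3 - <<'E'
from h import *; from plant import optics
c=optics.read_camera("scene"); P=cloud(c)
a=dict(np.load("scene0.npz"));a5=dict(np.load("scene5.npz"))
def red(c):
    f=c["frame"].astype(int);r,g,b=f[...,0],f[...,1],f[...,2];o=[]
    for m,w in (((r>2*g)&(r>80),(140,170,170,190)),((b>1.3*r),(335,150,380,180)),((b>1.3*r),(215,150,275,182)),((g>1.5*r)&(g>1.3*b)&(g>50),(265,160,300,190))):
        v,u=np.nonzero(m[w[1]:w[3],w[0]:w[2]]); o.append((len(u),(u.mean()+w[0]).round(1),(v.mean()+w[1]).round(1)))
    return o
for k in(a,a5,c): print(red(k))
print("knob crop diff vs before press",np.abs(c["frame"][188:212,262:285].astype(int)-a5["frame"][188:212,262:285]).mean())
cv2.imwrite("pics/scene6.png",cv2.resize(c["frame"][125:275,130:400,::-1],None,fx=2.9,fy=2.9,interpolation=cv2.INTER_CUBIC))
E
```

```text
t: 14.85
tool_pos: [0.4902, 0.0959, 0.2246]
orientation: [-1.576, 0.024, -0.021]
force: [-0.5, -0.1, 0.6]
opening: 0.0004
[(105, np.float64(151.6), np.float64(177.0)), (414, np.float64(357.5), np.float64(163.5)), (65, np.float64(220.4), np.float64(168.3)), (87, np.float64(280.4), np.float64(172.4))]
[(104, np.float64(151.6), np.float64(177.0)), (403, np.float64(357.4), np.float64(163.6)), (61, np.float64(220.4), np.float64(168.3)), (90, np.float64(280.5), np.float64(172.5))]
[(103, np.float64(151.7), np.float64(177.0)), (406, np.float64(357.4), np.float64(163.5)), (62, np.float64(220.4), np.float64(168.1)), (90, np.float64(280.5), np.float64(172.5))]
knob crop diff vs before press 0.7506038647342995
```

View pics/scene6.png

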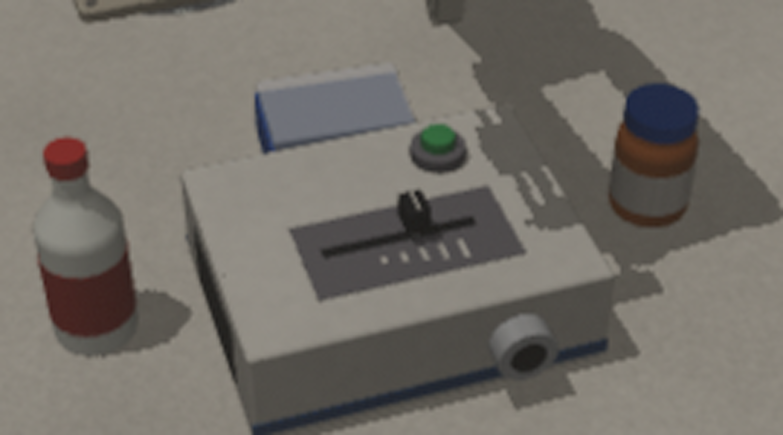

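The knob at (414,212) is unchanged beside the third bar and the green button at (438,138) is up. The bottle, jar and tip box are where they were and the arm is clear, so I hand in.

```bash
python3 -c "
from plant import robot; print(robot.close_job())"
```

```text
the job is handed in; nothing more can be done
None
```

The lever is in the third click and the green button was pressed to its stop and released. I handed the job in after about 15 s of robot time; no verdict is reported.

- **Lever:** I pushed it from its -y side only, with the closed fingertips, in slow 1.5–2.5 mm steps. In the last push the force fell to zero at TCP y = 0.030, meaning the knob had snapped ahead by itself. The scene camera then showed the knob's foot at crop columns of about 342–375; the third click predicts 341–374 and the fourth 367–401.
- **Button:** It went down about 6 mm and then met a firm stop, with 24 N up and about 12 N sideways at the end. Afterwards it was back at its starting pixel position, to within 0.1 px.
- **Last check:** The lever crop was unchanged after the press. The bottle, jar and tip box were each within 0.2 px of their first picture, and the arm was clear.
- **What didn't work or agree:** The top camera could not confirm the knob because the gripper and its cable hid it, so that check rests on the scene camera. The two cameras also differed by about 6 mm in x on the button's position. I used the top view, which agreed with the lamp-box geometry.

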